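# Find the tired bag clip and discard it

### The arm

A 6-joint arm with a two-finger parallel gripper is mounted at the origin on the work surface. World frame = base frame: x ahead of the robot, y to its left, z up, the work surface at z = 0. Lengths are in mm, angles in rad, forces in N, time in s.
With the tool pointing down it reaches from about 275 to 750 mm from the base axis. Payload 10.2 kg.
Tool frame: the origin (TCP) lies on the front face of the gripper's body, between the roots of the fingers; the fingertips stand 73 mm ahead of it and the grasp point (between the pads) lies 54 mm ahead of it; z points along the fingers, y is the line along which they close (so a half turn about z gives the same grasp; the last joint's range is limited). The gripper opens to 85 mm and grips with 20 to 120 N. Pads are 22 mm wide; open, the fingers measure 114 mm over their backs; the gripper's body (76 mm by 85 mm) begins 54 mm behind the grasp point. The pads swing forward as they close: fully open they stand 13 mm farther back than shut.
Start: joints at [-1.382, 0.313, 1.498, -0, 1.331, -0.223], TCP at [210.125, -481.123, 303.894] pointing down, gripper open.
Joint ranges: [-2.94, 2.94], [-0.97, 2.17], [0.19, 2.56], [-1.23, 4.37], [0.02, 3.11], [-2.88, 2.88]. Speed limits (rad/s): [2.39, 2.39, 3.01, 3.14, 3.14, 3.14].

### API

Orientations are given as a unit quaternion [w, x, y, z].
In Python, from rig import * gives the robot as it stands.
- The arm moves only by the tool step_arm, never from a script. Its argument "plan" is a list of rows, each an object with "offset": the shift along the tool's x, y, z in cm, a list of three; "rot": the turn, a rotation vector about the tool's x, y, z in degrees, a list of three; "gripper": the finger opening in cm, from 0 to 8.54. In form: [{"offset": [x, y, z], "rot": [wx, wy, wz], "gripper": gripper}, ...]. A call has 1 to 12 rows; each row is the pose to reach, as a shift and turn from the pose commanded when the call began, along the tool's axes at that moment; what a row does not reach only later rows make up. A row lasts 1/10 s, in which the tool goes at most 50 mm and 8.59 degrees, less where a joint would pass 70% of its speed; a pose out of reach is approached as far as the arm can. A call with a gripper value outside its range is refused whole. The fingers move at their own pace and stop on an object; "squeeze" is the grip in N (left out, the last holds). Time passes only in rows, so rows that repeat a pose let the fingers close. It gives the time, the measured TCP pose, the force, the opening and the grip force at its end, in the units of the state.
- sense(): the state, without advancing time (a new reading comes with each control period).
- capture(name): name is "scene" or "top" or "wrist"; returns a dict with "color" (480x640x3 uint8, red, green, blue), "depth" (480x640 float32, mm along the optical axis (not along the pixel's ray), 0 where there is no reading), "vertical_fov" (degrees; the focal length in pixels is half the picture's height over the tangent of half this angle, whatever the lens; pixels are square), "cx", "cy" (the principal point, pixels), "k1" (the pictures are not rectified: a ray, as slopes to the right and down, at radius r is drawn at 1 + k1 r^2 times it, then the intrinsics apply), "rvec" (rotation vector, rad) and "tvec" (3), from world to camera coordinates, as OpenCV has them; the wrist camera has in their place "mount" (4x4, takes a point from camera to tool coordinates, whose origin is the TCP and whose axes are the flange's). Camera axes: x right, y down, z forward; pixel columns grow to the right and rows downward; lengths in mm; the calibration is good to about 2 mm. A picture is of the moment at which its call begins: read the wrist's pose just before it.
- finish_job(): hands the job in; it is judged then, once.
The state is a dict: "time_s": time; "joints": joint angles; "dq": joint speeds; "tau": joint torques, N m; "eef_pos": TCP position; "ee_rot": TCP orientation; "force": force on the tool from outside, world axes, zero at the start; "wrist_torque": the same for the moment, N m; "grip_width": opening from 0.0 (shut) to 1.0 (fully open); "grip_force": force on a finger pad.
Only numpy, scipy, OpenCV 4.12 (cv2) and the standard library are available. Lean on these libraries where they do the work, as an engineer would, in place of code of your own. Each camera call takes 0.05 s, during which the arm holds its last target. There are 200 camera calls.

### The job

One of the three yellow bag clips on the counter has lost its spring. Squeeze the handles of the clips where they lie to find the weak one, then put it in the open green lunchbox, and leave the two firm clips lying where they are.

Things in the scene. Friction and masses are not known exactly. Their poses are not given: they have to be found in the camera images.
- clip_a_grip (a point): grip point of a yellow bag clip lying on its side, 109 mm long, 36 mm tall, 60 g: mid-way between its handles, 18 mm up. Its x runs from handles to jaws (pivot 38 mm ahead, jaw tips 91 mm ahead, handle ends 18 mm behind). The handles spread in a V, 45 mm over their outsides here, 54 mm at the ends (20 mm wide pads meet 50 mm); squeezed together along level y to 24 mm here. The three clips look alike.
- clip_a_arm (a joint): squeeze of clip_a's handles, rad: 0 at rest, jaws shut; 0.5 fully squeezed, at a stop. Two clips are firm, one is weak; only squeezing tells. At the grip point the weak one gives from 2 N, is fully squeezed at 6 N and can then be lifted so; let go, it stays gaping at about 0.3. A firm one gives from 11 N, needs 19 N and snaps back to 0.
- clip_b_grip (a point): grip point of a yellow bag clip lying on its side, 109 mm long, 36 mm tall, 60 g: mid-way between its handles, 18 mm up. Its x runs from handles to jaws (pivot 38 mm ahead, jaw tips 91 mm ahead, handle ends 18 mm behind). The handles spread in a V, 45 mm over their outsides here, 54 mm at the ends (20 mm wide pads meet 50 mm); squeezed together along level y to 24 mm here. The three clips look alike.
- clip_b_arm (a joint): squeeze of clip_b's handles, rad: 0 at rest, jaws shut; 0.5 fully squeezed, at a stop. Two clips are firm, one is weak; only squeezing tells. At the grip point the weak one gives from 2 N, is fully squeezed at 6 N and can then be lifted so; let go, it stays gaping at about 0.3. A firm one gives from 11 N, needs 19 N and snaps back to 0.
- clip_c_grip (a point): grip point of a yellow bag clip lying on its side, 109 mm long, 36 mm tall, 60 g: mid-way between its handles, 18 mm up. Its x runs from handles to jaws (pivot 38 mm ahead, jaw tips 91 mm ahead, handle ends 18 mm behind). The handles spread in a V, 45 mm over their outsides here, 54 mm at the ends (20 mm wide pads meet 50 mm); squeezed together along level y to 24 mm here. The three clips look alike.
- clip_c_arm (a joint): squeeze of clip_c's handles, rad: 0 at rest, jaws shut; 0.5 fully squeezed, at a stop. Two clips are firm, one is weak; only squeezing tells. At the grip point the weak one gives from 2 N, is fully squeezed at 6 N and can then be lifted so; let go, it stays gaping at about 0.3. A firm one gives from 11 N, needs 19 N and snaps back to 0.
- lunchbox: open green plastic lunchbox without its lid, fixed on the counter: 220 mm along its x, 160 mm along its y, 55 mm high, walls and floor 5 mm thick, a white latch on its -x side; origin: centre of the underside, on the counter; z up. The flat loose lid lies apart, farther from the robot.
There are look-alikes about, which are no part of the job. What is shaped like the part that bears clip_b_grip but black or white is not meant.

How it is judged (in metres and radians):
On the way:
1. a clip is squeezed by its handles, well together (over 0.3 rad), while it lies on the counter (((value of joint clip_a_arm above 0.3 rad and height (world z) of clip_a_grip below 0.035 m) or (value of joint clip_b_arm above 0.3 rad and height (world z) of clip_b_grip below 0.035 m) or (value of joint clip_c_arm above 0.3 rad and height (world z) of clip_c_grip below 0.035 m))), for 0.2 s.
At the end, for the whole second after the job is handed in: The weak clip lies let go in the green lunchbox: grip point within its walls and under 50 mm above its underside, handles not sprung back (over 0.06 rad, as only the weak clip stays). The two other clips have their grip points within 50 mm of where they started (((value of joint clip_a_arm above 0.06 rad and x of clip_a_grip in the frame of lunchbox between -0.105 and 0.105 m and y of clip_a_grip in the frame of lunchbox between -0.075 and 0.075 m and z of clip_a_grip in the frame of lunchbox below 0.05 m and distance of each of clip_b_grip, clip_c_grip from where it was at the start of the episode below 0.05 m) or (value of joint clip_b_arm above 0.06 rad and x of clip_b_grip in the frame of lunchbox between -0.105 and 0.105 m and y of clip_b_grip in the frame of lunchbox between -0.075 and 0.075 m and z of clip_b_grip in the frame of lunchbox below 0.05 m and distance of each of clip_a_grip, clip_c_grip from where it was at the start of the episode below 0.05 m) or (value of joint clip_c_arm above 0.06 rad and x of clip_c_grip in the frame of lunchbox between -0.105 and 0.105 m and y of clip_c_grip in the frame of lunchbox between -0.075 and 0.075 m and z of clip_c_grip in the frame of lunchbox below 0.05 m and distance of each of clip_a_grip, clip_b_grip from where it was at the start of the episode below 0.05 m))); the robot touches nothing.
It also fails if it takes over 56 s, if anything falls off the work surface, if the arm or the gripper's body presses on something with over 40 N, if the wrist force passes 120 N, or if a joint passes its speed limit or range.

## Working session

There is one attempt and no reset: what is moved stays moved. The work goes in short steps, Python scripts to look and compute and a tool call to move; the robot and the scene stay as the last step left them, time stands still between calls to the robot, and variables do not carry over. Pictures are saved under pics/ and viewed, at most 10 in all, crops included, and the job is handed in when it is done.

Besides the shell and the picture viewer there is one more tool, called after "Call:" as name([rows], argument=value, ...), one row to a line, values as JSON. step_arm: Moves the arm, as the interface text tells. Its arguments: {"type":"object","properties":{"plan":{"type":"array"},"squeeze":{"type":"number"}},"required":["plan"]}

```bash
mkdir -p pics
cat > h.py <<'E'
from rig import *
import numpy as np, cv2
from scipy.spatial.transform import Rotation as R
def T_tool():
    s=sense(); q=s["ee_rot"]; M=np.eye(4); M[:3,:3]=R.from_quat([q[1],q[2],q[3],q[0]]).as_matrix(); M[:3,3]=s["eef_pos"]; return M
def cloud(name):
    M=T_tool(); c=capture(name)
    h,w=c["depth"].shape; f=h/2/np.tan(np.radians(c["vertical_fov"])/2)
    K=np.array([[f,0,c["cx"]],[0,f,c["cy"]],[0,0,1.]]); u,v=np.meshgrid(np.arange(w),np.arange(h))
    p=np.stack([u,v],-1).reshape(-1,1,2).astype(float)
    n=cv2.undistortPoints(p,K,np.array([c["k1"],0,0,0,0.])).reshape(h,w,2)
    d=c["depth"]; P=np.dstack([n[...,0]*d,n[...,1]*d,d])
    if "mount" in c:
        X=M@np.array(c["mount"]); W=P@X[:3,:3].T+X[:3,3]
    else:
        Rm=R.from_rotvec(np.ravel(c["rvec"])).as_matrix(); W=(P-np.ravel(c["tvec"]))@Rm
    W[d==0]=np.nan
    return c["color"],W
E
python3 - <<'E'
from h import *
s=sense();print(s)
for n in("scene","top"):
    c,W=cloud(n); cv2.imwrite(f"pics/{n}1.png",c[...,::-1]); np.savez(f"{n}.npz",c=c,W=W)
E
```

```text
{'time_s': 0.0, 'joints': array([-1.38238685e+00,  3.13445559e-01,  1.49846595e+00,  4.76542979e-06,
        1.33101313e+00, -2.23413173e-01]), 'dq': array([-1.87883085e-03, -6.82876056e-04,  3.35281399e-04, -7.65611304e-05,
       -9.67955882e-04,  4.43232750e-04]), 'tau': array([-6.28412290e-04, -4.12265074e+01, -2.59745693e+01, -2.49505629e-04,
        4.13007976e-03, -5.33282858e-06]), 'eef_pos': array([ 210.09648108, -480.93539236,  303.32642525]), 'ee_rot': array([-6.65849353e-04,  9.78874961e-01,  2.04458715e-01,  1.39693067e-05]), 'force': array([0.71909995, 0.66275445, 0.03902185]), 'wrist_torque': array([-0.00096809,  0.0202093 , -0.04939038]), 'grip_force': 0.0, 'grip_width': 1.002995733009711}
```

View pics/top1.png

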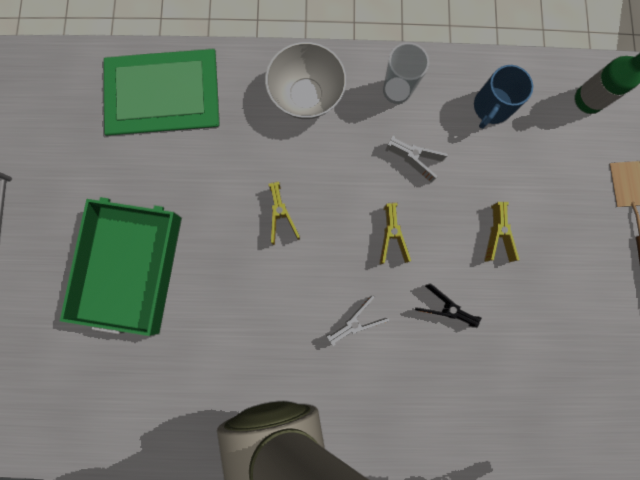

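View pics/scene1.png

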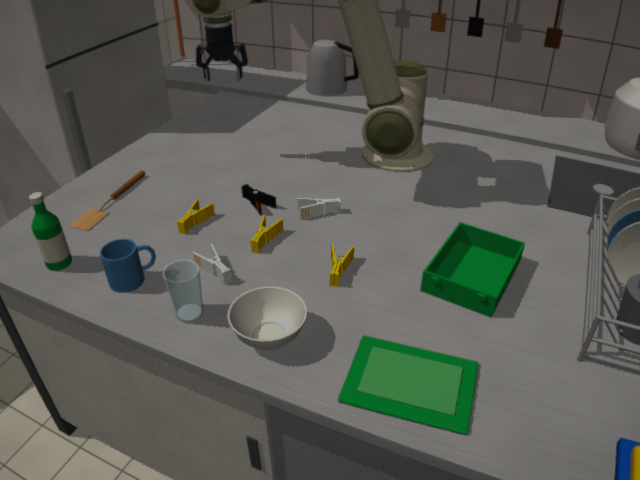

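The top view shows three yellow clips at about (283,212), (395,232) and (502,232). Their jaws point up in the picture, away from the robot, and their handles point down. The white clips at (415,155) and (355,325) and the black one at (452,308) are decoys of the wrong colour. The green lunchbox is at (122,268), and the lid lies apart at (162,92).

Run:
```python
from h import *
d=np.load("top.npz");c,W=d["c"],d["W"]
hsv=cv2.cvtColor(c,cv2.COLOR_RGB2HSV)
m=cv2.inRange(hsv,(22,120,80),(38,255,255))
n,l,st,ce=cv2.connectedComponentsWithStats(m)
for i in range(1,n):
    if st[i,4]<60: continue
    P=W[l==i]; P=P[np.isfinite(P[:,2])]
    print(i,ce[i],st[i],"z",np.percentile(P[:,2],[5,50,95]))
    P=P[P[:,2]>24]; xy=P[:,:2]; 
    # jaw tip-> handles: fit axis from narrow jaw part & mean of handles
    x=xy[:,0]; lo,hi=x.min(),x.max()
    jaw=xy[x>hi-25].mean(0)
    hs=xy[x<lo+20]; ym=(hs[:,1].min()+hs[:,1].max())/2; print(" hi",hi,"lo",lo,"jaw",jaw,"handle y",hs[:,1].min(),hs[:,1].max())
    for it in range(3):
        if it==0: a=jaw-np.array([lo+10,ym])
        a=a/np.linalg.norm(a); b=np.array([-a[1],a[0]])
        s=xy@a; t=xy@b; L=np.percentile(s,[0.5,99.5])
        J=xy[s>L[1]-30].mean(0); H=s<L[0]+15
        tl,th=np.percentile(t[H],[1,99]); Hm=a*(s[H].mean())+b*(tl+th)/2
        a=J-Hm
    a/=np.linalg.norm(a); b=np.array([-a[1],a[0]]); s=xy@a;t=xy@b;L=np.percentile(s,[0.5,99.5])
    g=Hm+a*(L[0]+18-Hm@a)
    print(" len",L[1]-L[0],"spread",th-tl,"grip",g,"yaw deg",np.degrees(np.arctan2(a[1],a[0])),"r",np.linalg.norm(g))
m=cv2.inRange(hsv,(50,100,40),(80,255,255)); n,l,st,ce=cv2.connectedComponentsWithStats(m)
for i in range(1,n):
    if st[i,4]<1500: continue
    P=W[l==i]; P=P[P[:,2]>45] if np.nanpercentile(W[l==i][:,2],98)>40 else P
    print(ce[i],len(P),cv2.minAreaRect(P[:,:2].astype(np.float32)),np.nanmedian(P[:,2]))
S=T_tool();print(S.round(3))
crop=c[120:345,220:540][...,::-1]; cv2.imwrite("pics/crop.png",cv2.resize(crop,None,fx=2.5,fy=2.5,interpolation=cv2.INTER_CUBIC))
```

```text
1 [278.28893905 210.0744921 ] [269 182  30  61 443] z [17.70313273 36.69602865 38.94951201]
 hi 662.644975470161 lo 551.2918701659481 jaw [649.88348409  67.0309146 ] handle y 22.21459463166239 71.07648550349926
 len 106.49692952589032 spread 49.555459857376256 grip [574.09709177  49.96237958] yaw deg 12.753445352670877 r 576.2670476012102
2 [393.04750594 229.96674584] [382 203  28  60 421] z [33.07596364 36.77697504 39.3921341 ]
 hi 628.1756002371504 lo 518.3520692220856 jaw [ 615.9664758  -148.31407668] handle y -179.62149147614565 -130.01696321493756
 len 105.11878758339492 spread 49.59925135057259 grip [ 539.02376664 -153.59572502] yaw deg 4.0444340743585085 r 560.480390150969
3 [502.91457286 228.38693467] [491 202  28  58 398] z [33.55414322 36.90814057 39.22594224]
 hi 634.6846909380847 lo 527.1361082321922 jaw [ 622.73543488 -355.36351274] handle y -381.13583579280436 -329.8073002033173
 len 105.56268554642713 spread 50.82699570397375 grip [ 546.05425885 -355.4486532 ] yaw deg -0.023181790950764957 r 651.5512248999127
[161.0668328   93.93633892] 4414 ((850.9474487304688, 299.64691162109375), (163.30413818359375, 218.53768920898438), 7.125298976898193) 10.652840824420633
[120.96476206 267.95685822] 1902 ((504.51025390625, 338.01513671875), (162.50904846191406, 227.49185180664062), 82.17963409423828) 54.67139234561992
[[ 9.16000e-01  4.00000e-01 -0.00000e+00  2.10104e+02]
 [ 4.00000e-01 -9.16000e-01  1.00000e-03 -4.80962e+02]
 [ 0.00000e+00 -1.00000e-03 -1.00000e+00  3.03367e+02]
 [ 0.00000e+00  0.00000e+00  0.00000e+00  1.00000e+00]]
```

View pics/crop.png

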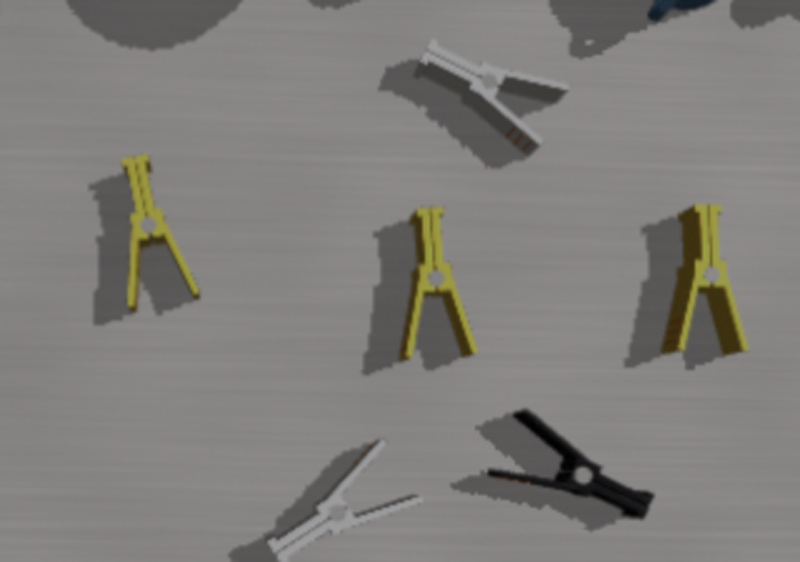

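The enlarged crop confirms that the three yellow clips lie flat, with their handles towards the robot, and that the black and white ones are decoys. The measurements fit the description: tops at about 37 mm, lengths of about 106 mm and spreads of about 50 mm. I'll start with the rightmost clip at (546,-355).

Call:
step_arm([
  {"offset":[4,0.2,1.7],"rot":[0,0,3],"gripper":8.5},
  {"offset":[8,0.4,3.4],"rot":[0,0,6],"gripper":8.5},
  {"offset":[12,0.6,5.1],"rot":[0,0,9],"gripper":8.5},
  {"offset":[16,0.8,6.8],"rot":[0,0,12],"gripper":8.5},
  {"offset":[20,1.0,8.5],"rot":[0,0,15],"gripper":8.5},
  {"offset":[24,1.2,10.2],"rot":[0,0,18],"gripper":8.5},
  {"offset":[28,1.5,11.9],"rot":[0,0,21],"gripper":8.5},
  {"offset":[32,1.7,13.6],"rot":[0,0,23.6],"gripper":8.5},
  {"offset":[35.8,1.9,15.4],"rot":[0,0,23.6],"gripper":8.5},
  {"offset":[35.8,1.9,15.4],"rot":[0,0,23.6],"gripper":8.5},
  {"offset":[35.8,1.9,15.4],"rot":[0,0,23.6],"gripper":8.5},
  {"offset":[35.8,1.9,15.4],"rot":[0,0,23.6],"gripper":8.5},
], squeeze=20)

```text
time_s: 1.3
eef_pos: [545.2, -355.9, 150.4]
ee_rot: [0.0, 1.0, -0.0, 0.0]
force: [-0.1, -0.0, 0.2]
grip_width: 0.996
grip_force: 0.0
```

Run:
```python
from h import *
print(T_tool().round(3)); c,W=cloud("wrist"); cv2.imwrite("pics/w1.png",c[...,::-1]); np.savez("w1.npz",c=c,W=W)
hsv=cv2.cvtColor(c,cv2.COLOR_RGB2HSV)
m=cv2.inRange(hsv,(22,120,60),(38,255,255))>0
P=W[m];P=P[np.isfinite(P[:,2])];P=P[P[:,2]>30];print(len(P),P.min(0),P.max(0))
H=P[P[:,0]<P[:,0].min()+15];print(H[:,1].min(),H[:,1].max())
```

```text
[[ 1.00000e+00 -1.00000e-03  0.00000e+00  5.45164e+02]
 [-1.00000e-03 -1.00000e+00 -1.00000e-03 -3.55892e+02]
 [ 0.00000e+00  1.00000e-03 -1.00000e+00  1.50445e+02]
 [ 0.00000e+00  0.00000e+00  0.00000e+00  1.00000e+00]]
6057 [ 520.52190272 -383.31019533   30.00267247] [ 634.28173372 -179.39508666   38.75539153]
-383.3101953332662 -179.39508666463217
```

View pics/w1.png

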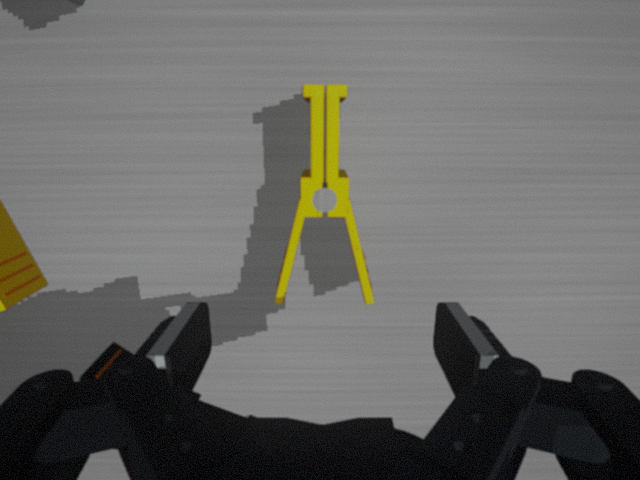

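The wrist view shows the clip centred between the pads: jaw tips at about (325,88), handle ends at (280,300) and (368,300). I'll go down and close partly.

Call:
step_arm([
  {"offset":[0,0,3.5],"rot":[0,0,0],"gripper":8.5},
  {"offset":[0,0,6],"rot":[0,0,0],"gripper":8.5},
  {"offset":[0,0,7.3],"rot":[0,0,0],"gripper":8.5},
  {"offset":[0,0,7.3],"rot":[0,0,0],"gripper":3.8},
  {"offset":[0,0,7.3],"rot":[0,0,0],"gripper":3.8},
  {"offset":[0,0,7.3],"rot":[0,0,0],"gripper":3.8},
  {"offset":[0,0,7.3],"rot":[0,0,0],"gripper":3.8},
  {"offset":[0,0,7.3],"rot":[0,0,0],"gripper":3.8},
  {"offset":[0,0,7.3],"rot":[0,0,0],"gripper":3.8},
  {"offset":[0,0,7.3],"rot":[0,0,0],"gripper":3.8},
], squeeze=20)

```text
time_s: 2.35
eef_pos: [546.5, -356.3, 80.1]
ee_rot: [0.002, 1.0, -0.0, 0.002]
force: [-3.1, 0.7, 9.9]
grip_width: 0.451
grip_force: 15.1
```

Call:
step_arm([
  {"offset":[0,0,-0.4],"rot":[0,0,0],"gripper":3.4},
  {"offset":[0,0,-0.4],"rot":[0,0,0],"gripper":3.4},
  {"offset":[0,0,-0.4],"rot":[0,0,0],"gripper":3.4},
  {"offset":[0,0,-0.4],"rot":[0,0,0],"gripper":3.4},
  {"offset":[0,0,-0.4],"rot":[0,0,0],"gripper":3.4},
])

```text
time_s: 2.85
eef_pos: [545.8, -355.2, 80.8]
ee_rot: [-0.0, 1.0, -0.0, -0.0]
force: [-0.1, -0.1, 0.1]
grip_width: 0.402
grip_force: 14.0
```

It takes about 14 N when partly squeezed, so this clip looks firm. I'll let go and move to the middle clip.

Call:
step_arm([
  {"offset":[0,0,0],"rot":[0,0,0],"gripper":8.5},
  {"offset":[0,0,0],"rot":[0,0,0],"gripper":8.5},
  {"offset":[0,0,0],"rot":[0,0,0],"gripper":8.5},
  {"offset":[0,0,0],"rot":[0,0,0],"gripper":8.5},
  {"offset":[0,0,-4],"rot":[0,0,0],"gripper":8.5},
  {"offset":[0,0,-7],"rot":[0,0,0],"gripper":8.5},
  {"offset":[-0.2,-4,-7],"rot":[0,0,-2],"gripper":8.5},
  {"offset":[-0.3,-8.5,-7],"rot":[0,0,-4],"gripper":8.5},
  {"offset":[-0.5,-13,-7],"rot":[0,0,-4],"gripper":8.5},
  {"offset":[-0.7,-17,-7],"rot":[0,0,-4],"gripper":8.5},
  {"offset":[-0.7,-20.1,-7],"rot":[0,0,-4],"gripper":8.5},
  {"offset":[-0.7,-20.1,-7],"rot":[0,0,-4],"gripper":8.5},
])

```text
time_s: 4.05
eef_pos: [538.7, -150.9, 151.1]
ee_rot: [-0.0, 0.999, 0.037, -0.0]
force: [0.0, -0.5, 0.7]
grip_width: 0.995
grip_force: 0.0
```

Call:
step_arm([
  {"offset":[0,0,0],"rot":[0,0,0],"gripper":8.5},
  {"offset":[0,0,3.5],"rot":[0,0,0],"gripper":8.5},
  {"offset":[0,0,6],"rot":[0,0,0],"gripper":8.5},
  {"offset":[0,0,7],"rot":[0,0,0],"gripper":8.5},
  {"offset":[0,0,7],"rot":[0,0,0],"gripper":3.4},
  {"offset":[0,0,7],"rot":[0,0,0],"gripper":3.4},
  {"offset":[0,0,7],"rot":[0,0,0],"gripper":3.4},
  {"offset":[0,0,7],"rot":[0,0,0],"gripper":3.4},
  {"offset":[0,0,7],"rot":[0,0,0],"gripper":3.4},
  {"offset":[0,0,7],"rot":[0,0,0],"gripper":3.4},
  {"offset":[0,0,7],"rot":[0,0,0],"gripper":3.4},
  {"offset":[0,0,7],"rot":[0,0,0],"gripper":3.4},
])

```text
time_s: 5.25
eef_pos: [539.5, -154.7, 82.6]
ee_rot: [0.001, 0.999, 0.035, 0.001]
force: [-0.8, 0.5, 5.7]
grip_width: 0.398
grip_force: 4.3
```

It gives 4.3 N at the same opening, where the first gave 14 N, so this is the weak clip. I'll squeeze it fully here and then lift it.

Call:
step_arm([
  {"offset":[0,0,-0.3],"rot":[0,0,0],"gripper":1.5},
  {"offset":[0,0,-0.3],"rot":[0,0,0],"gripper":1.0},
  {"offset":[0,0,-0.3],"rot":[0,0,0],"gripper":1.0},
  {"offset":[0,0,-0.3],"rot":[0,0,0],"gripper":1.0},
  {"offset":[0,0,-0.3],"rot":[0,0,0],"gripper":1.0},
  {"offset":[0,0,-0.3],"rot":[0,0,0],"gripper":1.0},
  {"offset":[0,0,-0.3],"rot":[0,0,0],"gripper":1.0},
  {"offset":[0,0,-0.3],"rot":[0,0,0],"gripper":1.0},
  {"offset":[0,0,-0.3],"rot":[0,0,0],"gripper":1.0},
  {"offset":[0,0,-0.3],"rot":[0,0,0],"gripper":1.0},
  {"offset":[0,0,-0.3],"rot":[0,0,0],"gripper":1.0},
], squeeze=25)

```text
time_s: 6.35
eef_pos: [538.8, -154.2, 83.9]
ee_rot: [0.0, 0.999, 0.035, 0.0]
force: [-0.7, 0.3, 1.2]
grip_width: 0.271
grip_force: 27.5
```

Call:
step_arm([
  {"offset":[0,0,-2],"rot":[0,0,0],"gripper":1.0},
  {"offset":[0,0,-5],"rot":[0,0,0],"gripper":1.0},
  {"offset":[0,0,-8],"rot":[0,0,0],"gripper":1.0},
  {"offset":[0,0,-12],"rot":[0,0,0],"gripper":1.0},
  {"offset":[-0.2,-3,-12],"rot":[0,0,1],"gripper":1.0},
  {"offset":[-0.5,-7,-12],"rot":[0,0,2],"gripper":1.0},
  {"offset":[-0.8,-11,-12],"rot":[0,0,3],"gripper":1.0},
  {"offset":[-1.1,-15,-12],"rot":[0,0,4],"gripper":1.0},
  {"offset":[-1.4,-19,-12],"rot":[0,0,5],"gripper":1.0},
  {"offset":[-1.6,-23,-12],"rot":[0,0,6],"gripper":1.0},
  {"offset":[-1.8,-26,-12],"rot":[0,0,6],"gripper":1.0},
  {"offset":[-1.8,-26,-12],"rot":[0,0,6],"gripper":1.0},
])

```text
time_s: 7.55
eef_pos: [501.9, 106.8, 203.7]
ee_rot: [-0.0, 1.0, -0.016, -0.0]
force: [0.6, 0.0, -0.4]
grip_width: 0.271
grip_force: 27.3
```

Call:
step_arm([
  {"offset":[-0.2,-3,0],"rot":[0,0,1],"gripper":1.0},
  {"offset":[0,-7,0],"rot":[0,0,2],"gripper":1.0},
  {"offset":[0.2,-11,0],"rot":[0,0,3],"gripper":1.0},
  {"offset":[0.4,-15,0],"rot":[0,0,4],"gripper":1.0},
  {"offset":[0.6,-19,0],"rot":[0,0,5],"gripper":1.0},
  {"offset":[0.8,-22,0],"rot":[0,0,6],"gripper":1.0},
  {"offset":[0.8,-24,0],"rot":[0,0,6],"gripper":1.0},
  {"offset":[0.8,-24,0],"rot":[0,0,6],"gripper":1.0},
  {"offset":[0.8,-24,0],"rot":[0,0,6],"gripper":1.0},
])

```text
time_s: 8.45
eef_pos: [519.3, 342.7, 203.4]
ee_rot: [0.0, 0.998, -0.07, -0.0]
force: [-1.2, 0.2, -0.9]
grip_width: 0.271
grip_force: 27.3
```

Run:
```python
from h import *
M=T_tool();print(M.round(3)); s=sense();print(s["grip_width"],s["grip_force"],s["joints"])
c,W=cloud("wrist"); cv2.imwrite("pics/w2.png",c[...,::-1])
hsv=cv2.cvtColor(c,cv2.COLOR_RGB2HSV)
P=W[cv2.inRange(hsv,(50,100,40),(80,255,255))>0];P=P[(P[:,2]>48)&(P[:,2]<62)];print(P.min(0),P.max(0))
```

```text
[[ 9.90000e-01 -1.39000e-01 -1.00000e-03  5.19299e+02]
 [-1.39000e-01 -9.90000e-01 -1.00000e-03  3.42738e+02]
 [-1.00000e-03  1.00000e-03 -1.00000e+00  2.03409e+02]
 [ 0.00000e+00  0.00000e+00  0.00000e+00  1.00000e+00]]
0.27070672247294 27.255630791187286 [ 3.95459811e-01  6.11928610e-01  1.31307147e+00 -3.84235493e-04
  1.21752129e+00  2.10606249e+00]
[386.63574511 243.83506295  48.00120713] [623.94301067 424.14641372  57.80413237]
```

View pics/w2.png

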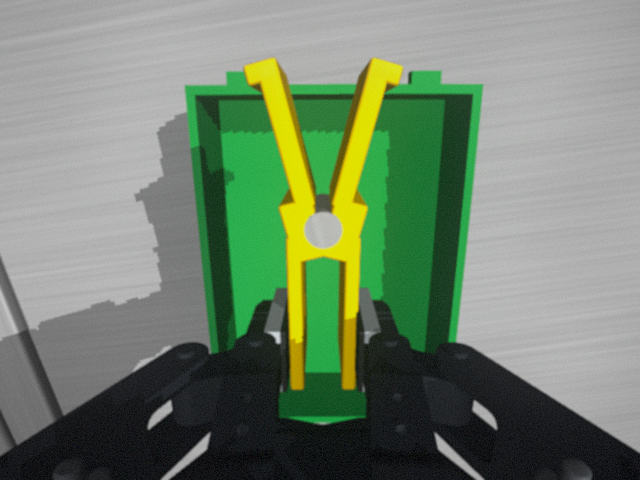

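The wrist view shows the clip held firmly, with its jaws at (265,70) and (385,70) over the far wall. I'll move back 5 cm to centre it along the box, then lower it.

Call:
step_arm([
  {"offset":[-2.5,0.3,0],"rot":[0,0,0],"gripper":1.0},
  {"offset":[-5,0.7,0],"rot":[0,0,0],"gripper":1.0},
  {"offset":[-5,0.7,0],"rot":[0,0,0],"gripper":1.0},
  {"offset":[-5,0.7,3],"rot":[0,0,0],"gripper":1.0},
  {"offset":[-5,0.7,6],"rot":[0,0,0],"gripper":1.0},
  {"offset":[-5,0.7,8.5],"rot":[0,0,0],"gripper":1.0},
  {"offset":[-5,0.7,10],"rot":[0,0,0],"gripper":1.0},
  {"offset":[-5,0.7,10.8],"rot":[0,0,0],"gripper":1.0},
  {"offset":[-5,0.7,10.8],"rot":[0,0,0],"gripper":1.0},
  {"offset":[-5,0.7,10.8],"rot":[0,0,0],"gripper":1.0},
])

```text
time_s: 9.5
eef_pos: [469.3, 343.3, 96.7]
ee_rot: [-0.0, 0.998, -0.07, 0.001]
force: [-0.5, 0.3, -0.3]
grip_width: 0.269
grip_force: 27.3
```

Call:
step_arm([
  {"offset":[0,0,0.5],"rot":[0,0,0],"gripper":1.0},
  {"offset":[0,0,0.5],"rot":[0,0,0],"gripper":3},
  {"offset":[0,0,0.5],"rot":[0,0,0],"gripper":4},
  {"offset":[0,0,0.5],"rot":[0,0,0],"gripper":7},
  {"offset":[0,0,0.5],"rot":[0,0,0],"gripper":7},
  {"offset":[0,0,0.5],"rot":[0,0,0],"gripper":7},
  {"offset":[0,0,0.5],"rot":[0,0,0],"gripper":7},
  {"offset":[0,0,-3],"rot":[0,0,0],"gripper":7},
  {"offset":[0,0,-7],"rot":[0,0,0],"gripper":7},
  {"offset":[0,0,-11],"rot":[0,0,0],"gripper":7},
  {"offset":[0,0,-13],"rot":[0,0,0],"gripper":7},
  {"offset":[0,0,-13],"rot":[0,0,0],"gripper":7},
])

```text
time_s: 10.7
eef_pos: [469.4, 343.9, 229.1]
ee_rot: [-0.001, 0.998, -0.07, 0.003]
force: [-0.1, 0.0, -0.5]
grip_width: 0.818
grip_force: 0.0
```

Run:
```python
from h import *
c,W=cloud("scene"); cv2.imwrite("pics/s3.png",c[100:400,100:580][...,::-1])
c,W=cloud("top");hsv=cv2.cvtColor(c,cv2.COLOR_RGB2HSV)
m=cv2.inRange(hsv,(22,120,80),(38,255,255))
n,l,st,ce=cv2.connectedComponentsWithStats(m)
for i in range(1,n):
    if st[i,4]>60: print(ce[i],st[i],np.nanmean(W[l==i],0),np.nanmax(W[l==i],0))
```

```text
[278.23702032 209.97291196] [269 182  30  61 443] [610.50998686  59.39639817  34.79742958] [662.87847041  77.67951524  40.71570562]
[502.31989924 229.58438287] [490 203  28  58 397] [ 582.18647753 -353.49572498   36.54667888] [ 632.1503836  -328.30029108   41.53236846]
[124.56075697 263.14541833] [ 110  234   32   64 1004] [508.28930361 334.40381821  32.00979756] [559.9440872  361.13988802 214.48815262]
```

View pics/s3.png

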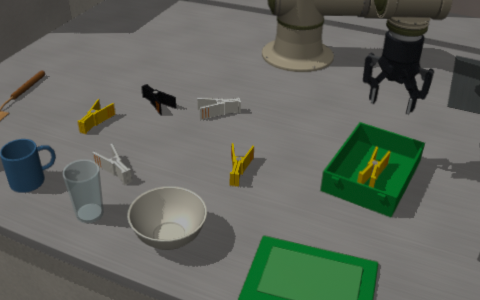

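The scene view shows the weak clip gaping in the lunchbox at (375,167) in the crop. The two firm clips at (97,115) and (241,165) are within about 2 mm of where they started, and the gripper is clear.

```bash
python3 -c "
from rig import *
print(finish_job())"
```

```text
the job is handed in; nothing more can be done
None
```

The weak clip (the middle one) was squeezed on the counter and now lies let go in the green lunchbox. I squeezed only the middle and right clips (4.3 N against 14 N at the same opening) and took the untested left one as firm; both of those are still in place, and the job is handed in with no verdict returned.

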